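Rock the lip-balm mould off its base

TASK

The tall aluminium lip-balm mould sits tight on the pins of its base plate, held by a catch along each long side. Rock it gently, leaning it to one side and then the other, until it rises free without pulling the base plate up with it; then set it down upright in the middle of the cork mat and let go.

Things in the scene. Friction and masses are not known exactly. Their poses are not given: they have to be found in the camera images.
- mould_centre (a point): Centre of the tall mould: upright aluminium block, 84 mm along x, 50 mm along y, 72 mm high, six holes on top, about 0.4 kg (a low 34 mm mould standing elsewhere is not meant). Its underside is a channel, 42 mm wide in y and 24 mm deep, that straddles the saddle. Along the foot of its +y and -y sides a 4 mm thick lip sticks out 5 mm; from 20 mm up the sides are plain, to grip across y.
- saddle_top (a point): Middle of the top face (84 x 29 mm, 47 mm above the table) of the raised saddle on the base plate; the block sits square on it (mould_centre 12 mm above). Two 7 mm pins, 5 mm tall, at x = +-28 mm enter the block loosely. On each side, 39 mm off in y, a hinged steel catch, lower than this face, hooks over the block's lip; raising that side about 6 mm (6 to 9 N) swings it out, and it stays out.
- mould_base (a joint): How far the base plate is lifted (m; 0 = down). It rests by its 0.4 kg only, guided to rise straight: pulling the block up while a catch holds lifts it; over 10 mm spoils the job. Lean the block 11 to 13 degrees (never over 25) about its x axis, over the saddle's top edge at y = +14.5 mm: this frees the -y catch. Bring it upright, lean over the edge at y = -14.5 mm for the other, then lift.
- mat_centre (a point): Middle of the top face of a flat square cork mat, 160 x 160 mm, 6 mm thick, fixed on the table (this point is 6 mm above the table).
Things that resemble listed ones, but are neither listed nor needed, are in the scene too. What is shaped like the part that bears mould_centre but blue or purple is not meant.

How it is judged (in metres and radians):
On the way, in this order (a step that is already met when the one before it is completed fails the run):
1. the mould has risen free of its pins and catches, at least 25 mm above its base (z of mould_centre in the frame of saddle_top above 0.037 m), for 0.1 s.
2. the mould is lowered upright onto the mat while still held (not dropped) (horizontal distance between mould_centre and mat_centre below 0.045 m and z of mould_centre in the frame of mat_centre below 0.046 m and angle between mould_centre's own z axis and vertical below 0.2 rad and contact force between the fingers and mould above 0.5 N), for 0.05 s.
At the end, for the whole second after the job is handed in: The tall mould stands upright (within 7 degrees) and at rest on the cork mat, its centre within 40 mm of the mat's centre, let go; the base plate lies down on the table as before (within 3 mm) (horizontal distance between mould_centre and mat_centre below 0.04 m and z of mould_centre in the frame of mat_centre between 0.031 and 0.041 m and angle between mould_centre's own z axis and vertical below 0.12 rad and linear speed of mould below 0.02 m/s and value of joint mould_base below 0.003 m); the robot touches nothing.
It fails at once if the base plate was pulled up more than 10 mm (value of joint mould_base above 0.01 m).
It fails at once if the mould was leaned more than 25 degrees (angle between mould_centre's own z axis and vertical above 0.44 rad).
It also fails if it takes over 48 s, if anything falls off the work surface, if the arm or the gripper's body presses on something with over 40 N, if the wrist force passes 120 N, or if a joint passes its speed limit or range.

ROBOT

A 6-joint arm with a two-finger parallel gripper is mounted at the origin on the work surface. World frame = base frame: x ahead of the robot, y to its left, z up, the work surface at z = 0. Lengths are in m, angles in degrees, forces in N, time in s.
With the tool pointing down it reaches from about 0.425 to 0.925 m from the base axis. Payload 12.5 kg.
Tool frame: the origin (TCP) lies at the very end of the fingers, on their centre line; the grasp point (between the pads) lies 19 mm behind it; z points along the fingers, x is the direction in which the jaws open and shut, and the axes are right-handed (so a half turn about z gives the same grasp; the last joint's range is limited). The gripper opens to 85 mm and grips with 20 to 120 N. Pads are 22 mm wide; open, the fingers measure 114 mm over their backs; the gripper's body (76 mm by 85 mm) begins 54 mm behind the grasp point. The pads swing forward as they close: fully open they stand 13 mm farther back than shut.
Start: joints at [-73.545, 28.126, 89.318, -0, 62.55, -6.05], TCP at [0.239, -0.577, 0.231] pointing down, gripper open.
Joint ranges: [-177.58, 177.58], [-47.91, 125.51], [2.72, 160], [-65.01, 245.01], [3.68, 167.84], [-153.87, 153.87]. Speed limits (degrees/s): [127.2, 127.2, 159.86, 180, 180, 180].

INTERFACE

Orientations are given as [roll, pitch, yaw] about the fixed x, y, z axes, in that order (R = Rz(yaw) Ry(pitch) Rx(roll)).
In Python, from plant import ctrl gives the robot as it stands. The module is installed in compiled form; this text tells all that it offers.
- The arm moves only by the tool move_arm, never from a script. Its argument "moves" is one flat list of numbers, 5 for each row, row after row: the opening, from 0 (shut) to 1 (fully open), then the shift along the world's x, y, z in mm, then the turn about the world's z in rad. In form: [jaw, x, y, z, yaw, jaw, x, y, z, yaw, ...]. A call has 1 to 20 rows; each row is the pose to reach, as a shift and turn from the pose measured when the call began; what a row does not reach only later rows make up. A row lasts 1/12 s, in which the tool goes at most 41.7 mm and 7.16 degrees, less where a joint would pass 70% of its speed; a pose out of reach is approached as far as the arm can. A call with a gripper value outside its range is refused whole. The fingers move at their own pace and stop on an object; "force" is the grip in N (left out, the last holds). Time passes only in rows, so rows that repeat a pose let the fingers close. It gives the time, the measured TCP pose, the force and the opening at its end, in the units of the state.
- ctrl.observe(): the state, without advancing time (a new reading comes with each control period).
- ctrl.capture(name): name is "scene" or "side" or "wrist"; returns a dict with "pixels" (480x640x3 uint8, blue, green, red), "fx", "fy", "cx", "cy" (pixels), "cam_to_world" (4x4, takes a point from camera to world coordinates); the wrist camera has in their place "mount" (4x4, takes a point from camera to tool coordinates, whose origin is the TCP and whose axes are the tool frame's). Camera axes: x right, y down, z forward; pixel columns grow to the right and rows downward; lengths in m; the calibration is good to about 2 mm. A picture is of the moment at which its call begins: read the wrist's pose just before it. There is no depth.
- ctrl.close_job(): hands the job in, once; it reports no verdict.
Trained networks look in a picture, given as the dict that the camera call returned (one of the last four; its "shot" number tells which), for a name from the list of things; names that differ only in an ending like _2 or _b are one class to them, and where a whole thing is asked for, a point or a joint stands for the part that bears it (a point fixed in the world has none). Each returns a list of dicts, best first, with "p" (0 to 1); they miss things now and then, are a little off and sometimes report something else, mostly with a low value. They report only what shows in the picture. A call takes as long as a camera call. They do not tell look-alikes from the thing itself.
- ctrl.boxes_of(picture, query): "location" ([column, row] as shares, 0 to 1, of the picture: columns of its width, rows of its height, amid what is visible of it).
The state is a dict: "t": time; "joint_pos": joint angles; "qd": joint speeds; "joint_torque": joint torques, N m; "tool_pos": TCP position; "ee_rot": TCP orientation; "force": force on the tool from outside, world axes, zero at the start; "moment": the same for the moment, N m; "opening": finger opening in m.
Only numpy, scipy, OpenCV 4.12 (cv2) and the standard library are available. Lean on these libraries where they do the work, as an engineer would, in place of code of your own. Each camera call takes 0.05 s, during which the arm holds its last target.

## Working session

There is one attempt and no reset: what is moved stays moved. The work goes in short steps, Python scripts to look and compute and a tool call to move; the robot and the scene stay as the last step left them, time stands still between calls to the robot, and variables do not carry over. Pictures are saved under pics/ and viewed, and the job is handed in when it is done.

Besides the shell and the picture viewer there is one more tool, called after ">>>" as name(argument=value, ...) on one line, values as JSON. move_arm: Moves the arm, as the interface text tells. Its arguments: {"type":"object","properties":{"moves":{"type":"array"},"force":{"type":"number"}},"required":["moves"]}

```bash
mkdir -p pics; cat > h.py <<'E'
import numpy as np, cv2
from plant import ctrl
from scipy.spatial.transform import Rotation as R
def ray(p,u,v):
    T=np.array(p["cam_to_world"]); d=T[:3,:3]@np.array([(u-p["cx"])/p["fx"],(v-p["cy"])/p["fy"],1]); return T[:3,3],d
def atz(p,u,v,z):
    o,d=ray(p,u,v); return o+d*(z-o[2])/d[2]
def proj(p,X):
    T=np.linalg.inv(np.array(p["cam_to_world"])); c=T[:3,:3]@np.array(X)+T[:3,3]; return p["fx"]*c[0]/c[2]+p["cx"],p["fy"]*c[1]/c[2]+p["cy"]
E
python3 - <<'E'
from h import *
s=ctrl.observe();print(s)
for n in ("scene","side"):
    p=ctrl.capture(n);cv2.imwrite(f"pics/{n}0.png",p["pixels"])
    print(n,np.round(p["cam_to_world"],3).tolist(),p["fx"])
    for q in ("mould_centre","saddle_top","mat_centre","mould_base"):
        try: print(q,[(round(b["p"],2),round(b["location"][0]*640),round(b["location"][1]*480)) for b in ctrl.boxes_of(p,q)])
        except Exception as e: print(q,e)
E
```

```text
{'t': 0.0, 'joint_pos': array([-7.35443898e+01,  2.81613414e+01,  8.93530972e+01,  2.02946815e-03,
        6.25473522e+01, -6.05274090e+00]), 'qd': array([-0.14785991,  0.0129148 ,  0.00320399, -0.03416195, -0.02535143,
       -0.0285843 ]), 'joint_torque': array([-2.20154354e-03, -6.18464112e+01, -2.61597008e+01, -2.22678682e-04,
        4.05727158e-03,  1.13754883e-06]), 'tool_pos': array([ 0.23919739, -0.57715368,  0.2307403 ]), 'ee_rot': array([-1.79991695e+02,  6.12565599e-02, -6.74925810e+01]), 'force': array([-0.96167747,  0.12767845,  0.18871498]), 'moment': array([-0.01663933,  0.03383573, -0.01370092]), 'opening': 0.08538504346989376}
scene [[-0.448, 0.781, -0.435, 0.985], [0.894, 0.384, -0.231, 0.22], [-0.014, -0.492, -0.87, 1.032], [0.0, 0.0, 0.0, 1.0]] 564.0277114622797
mould_centre [(0.85, 237, 202), (0.68, 287, 151), (0.58, 154, 243)]
saddle_top [(0.73, 252, 224)]
mat_centre [(0.87, 425, 301)]
mould_base []
side [[0.998, -0.038, 0.04, 0.479], [-0.054, -0.513, 0.857, -0.903], [-0.012, -0.858, -0.514, 0.569], [0.0, 0.0, 0.0, 1.0]] 536.370686033229
mould_centre [(0.85, 218, 292), (0.72, 326, 282)]
saddle_top [(0.66, 318, 195), (0.56, 325, 319)]
mat_centre [(0.81, 317, 196)]
mould_base [(0.95, 323, 316)]
```

View pics/scene0.png

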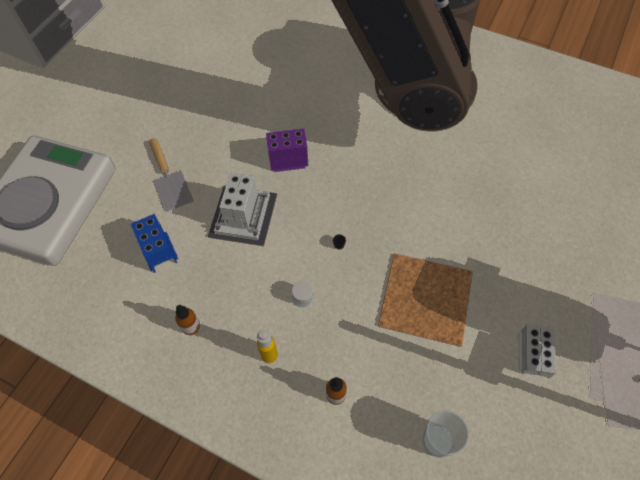

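View pics/side0.png

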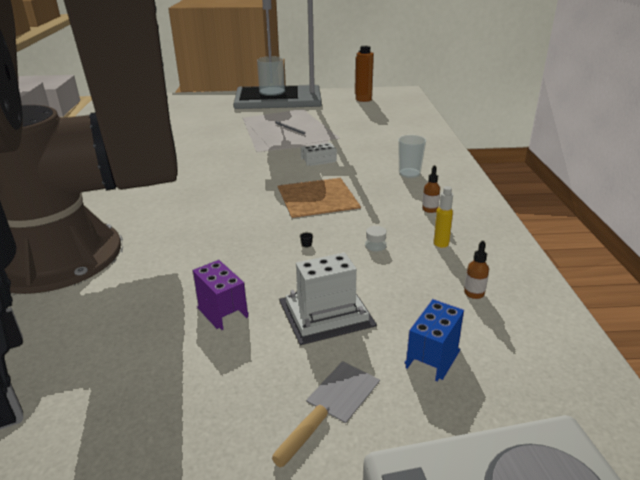

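```bash
python3 - <<'E'
from h import *
a=cv2.imread("pics/scene0.png")[160:255,195:290];b=cv2.imread("pics/side0.png")[240:345,270:385]
a=cv2.resize(a,(400,400),interpolation=cv2.INTER_CUBIC);b=cv2.resize(b,(400,365),interpolation=cv2.INTER_CUBIC)
b=cv2.copyMakeBorder(b,0,35,0,0,cv2.BORDER_CONSTANT)
cv2.imwrite("pics/c0.png",np.hstack([a,b]))
E
```

```text
(no output)
```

View pics/c0.png

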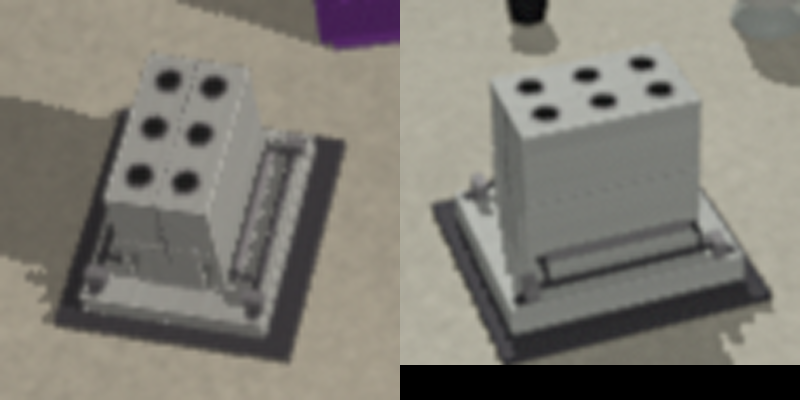

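The scene shows four similar blocks. In the scene image the purple (287,151) and blue (154,243) ones are excluded by colour, and the grey one at (540,350) is low. The tall grey block at (238,200) stands on the base plate with catches (side image 326,282), so that is the one. The crop confirms it. Next I measure it from its six holes.

```bash
python3 - <<'E'
from h import *
S=ctrl.capture("scene");D=ctrl.capture("side")
a=np.array([(168,80),(213,87),(153,128),(199,134),(139,176),(185,182)])/(400/95)+[195,160]
b=np.array([(130,87),(187,75),(242,63),(145,114),(202,101),(260,90)])/(400/115)+[270,240]
for p,q in((S,a),(D,b)):
    X=np.array([atz(p,u,v,.095)[:2] for u,v in q]);print(np.round(X,4).tolist());c=X.mean(0);print("c",c)
    w,V=np.linalg.eigh(np.cov((X-c).T)); print(V[:,1],np.degrees(np.arctan2(V[1,1],V[0,1])))
for p in (S,D):
    # mat by colour
    h=cv2.cvtColor(p["pixels"],cv2.COLOR_BGR2HSV)
    m=cv2.inRange(h,(5,90,90),(20,220,255)); n,l,st,c=cv2.connectedComponentsWithStats(m)
    cand=[i for i in range(1,n) if st[i,4]>1000]
    for i in cand:
        cn=cv2.findContours((l==i).astype(np.uint8),0,2)[0][0]
        hull=cv2.convexHull(cn); ap=cv2.approxPolyDP(hull,0.03*cv2.arcLength(hull,True),True)[:,0]
        print(ap.tolist()); Y=np.array([atz(p,u,v,.006)[:2] for u,v in ap]); print(np.round(Y,4).tolist(),Y.mean(0))
E
```

```text
[[0.4954, -0.229], [0.4894, -0.2076], [0.522, -0.2213], [0.5153, -0.2001], [0.5477, -0.2134], [0.5411, -0.1925]]
c [ 0.51848669 -0.21066534]
[-0.9598195  -0.28061811] -163.70290121448312
[[0.4887, -0.2093], [0.5148, -0.2016], [0.5404, -0.1936], [0.4946, -0.2308], [0.5202, -0.2226], [0.5467, -0.2158]]
c [ 0.51755713 -0.2122777 ]
[-0.95670905 -0.29104605] -163.07940834136733
[[639, 77], [474, 25], [480, 0], [639, 0]]
[[-0.2415, 0.4593], [-0.2415, 0.0403], [-0.3404, 0.0232], [-0.5232, 0.404]] [-0.33666493  0.23170374]
[[394, 254], [472, 272], [461, 345], [378, 325]]
[[0.4646, 0.1133], [0.4331, 0.2678], [0.5841, 0.2985], [0.6169, 0.1447]] [0.52468251 0.20606306]
[[150, 479], [0, 479], [0, 391], [122, 403]]
[[1.0326, -0.0885], [1.1455, -0.3146], [1.0336, -0.4164], [0.9522, -0.2054]] [ 1.04097762 -0.25619563]
[[261, 0], [258, 85], [176, 91], [169, 8]]
[[0.2538, 3.4393], [0.3409, 1.1419], [0.0417, 1.0906], [-0.3685, 3.1356]] [0.0669694  2.20185434]
[[360, 207], [292, 217], [278, 186], [340, 178]]
[[0.6139, 0.1398], [0.4631, 0.1056], [0.4307, 0.2602], [0.5823, 0.2933]] [0.52249421 0.19973503]
[[512, 208], [565, 207], [638, 282], [639, 377]]
[[0.9453, 0.1101], [1.062, 0.1059], [1.0665, -0.1727], [0.9442, -0.3884]] [ 1.0045001  -0.08625109]
[[322, 406], [326, 415], [277, 465], [274, 453]]
[[0.4995, -0.4112], [0.5039, -0.4263], [0.4414, -0.4961], [0.4375, -0.4794]] [ 0.47060207 -0.45326313]
```

>>> move_arm(moves=[1,10,13,0,-0.02,1,30,40,0,-0.05,1,55,72,0,-0.08,1,80,105,0,-0.1,1,105,138,0,-0.103,1,130,170,0,-0.103,1,155,203,0,-0.103,1,180,236,0,-0.103,1,205,269,0,-0.103,1,230,302,-20,-0.103,1,252,331,-40,-0.103,1,268,352,-60,-0.103,1,276,362,-75,-0.103,1,279,366,-81,-0.103,1,279,366,-81,-0.103,1,279,366,-81,-0.103])

```text
t: 1.93
tool_pos: [0.5182, -0.212, 0.1508]
ee_rot: [-180.0, -0.0, -73.4]
force: [0.2, -0.7, 0.1]
opening: 0.0857
```

```bash
python3 - <<'E'
from h import *
s=ctrl.observe();print(s["t"],s["tool_pos"],s["ee_rot"],s["force"])
p=ctrl.capture("wrist");cv2.imwrite("pics/w1.png",p["pixels"]);q=ctrl.capture("scene");cv2.imwrite("pics/s1.png",q["pixels"])
T=np.eye(4);T[:3,:3]=R.from_euler("xyz",s["ee_rot"],degrees=True).as_matrix();T[:3,3]=s["tool_pos"]
p["cam_to_world"]=T@np.array(p["mount"])
a=np.radians(16.6)
for X in (.042,-.042):
  for Y in (.025,-.025):
    print(np.round(proj(p,[.518+X*np.cos(a)-Y*np.sin(a),-.2115+X*np.sin(a)+Y*np.cos(a),.095])))
np.save("w1.npy",np.hstack([p["cam_to_world"].ravel(),p["fx"],p["fy"],p["cx"],p["cy"]]))
E
```

```text
1.9333 [ 0.51816232 -0.21198725  0.15076568] [-1.79999679e+02 -1.90456726e-02 -7.33933347e+01] [ 0.20859497 -0.70125557  0.12162939]
[266. 184.]
[374. 185.]
[273. 343.]
[368. 343.]
```

View pics/w1.png

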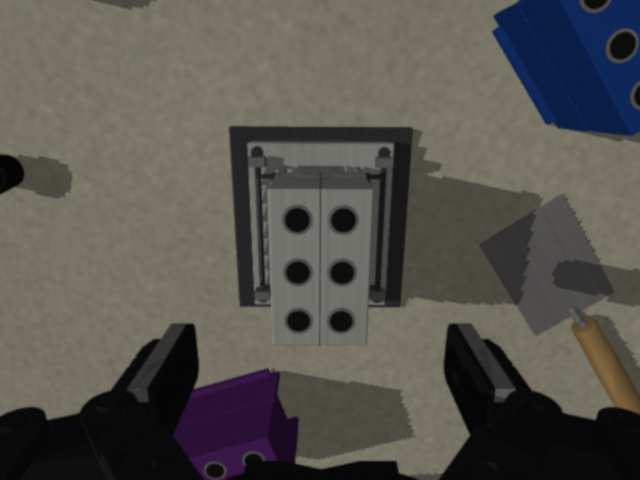

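View pics/s1.png

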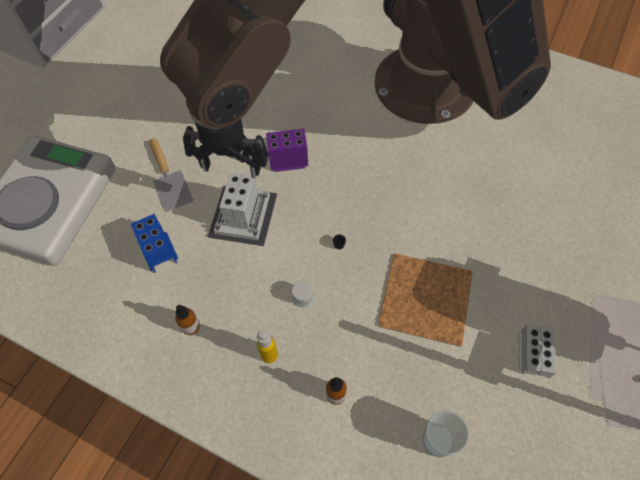

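```bash
python3 - <<'E'
from h import *
D=ctrl.capture("side");a=np.radians(16.6)
for (u,v,z) in ((242,282,.072),(217,262,.072),(194,269,.072),(218,293,.072),(217,325,0.0),(247,316,0)):
    X=atz(D,u,v,z); d=X[:2]-[.518,-.2115]; print(np.round(X,3), "local",np.round([d[0]*np.cos(a)+d[1]*np.sin(a),-d[0]*np.sin(a)+d[1]*np.cos(a)],3))
E
```

```text
[ 0.385 -0.216  0.072] local [-0.128  0.034]
[ 0.34  -0.156  0.072] local [-0.155  0.104]
[ 0.305 -0.174  0.072] local [-0.194  0.097]
[ 0.351 -0.241  0.072] local [-0.169  0.019]
[ 0.34  -0.231  0.   ] local [-0.176  0.032]
[ 0.387 -0.211  0.   ] local [-0.126  0.038]
```

>>> move_arm(moves=[1,0,0,-20,0,1,0,0,-45,0,1,0,0,-65,0,1,0,0,-74,0,0.7,0,0,-76,0,0.7,0,0,-76,0,0.7,0,0,-76,0,0.7,0,0,-76,0], force=20)

```text
t: 2.75
tool_pos: [0.5186, -0.213, 0.0767]
ee_rot: [-179.9, -0.2, -73.5]
force: [-0.7, -0.3, 0.9]
opening: 0.0599
```

```bash
cat > look.py <<'E'
import sys
from h import *
s=ctrl.observe();print(s["t"],s["tool_pos"].round(4),s["ee_rot"].round(2),s["force"].round(2),s["moment"].round(3),s["opening"])
p=ctrl.capture("side");q=ctrl.capture("scene")
b=cv2.resize(p["pixels"][220:350,260:390],(390,390),interpolation=cv2.INTER_CUBIC)
a=cv2.resize(q["pixels"][140:270,180:310],(390,390),interpolation=cv2.INTER_CUBIC)
cv2.imwrite(f"pics/{sys.argv[1]}.png",np.hstack([a,b]))
E
python3 look.py l2
```

```text
2.75 [ 0.5186 -0.213   0.0767] [-1.7986e+02 -1.6000e-01 -7.3490e+01] [-0.74 -0.31  0.89] [0.005 0.031 0.013] 0.05990571143779924
```

View pics/l2.png

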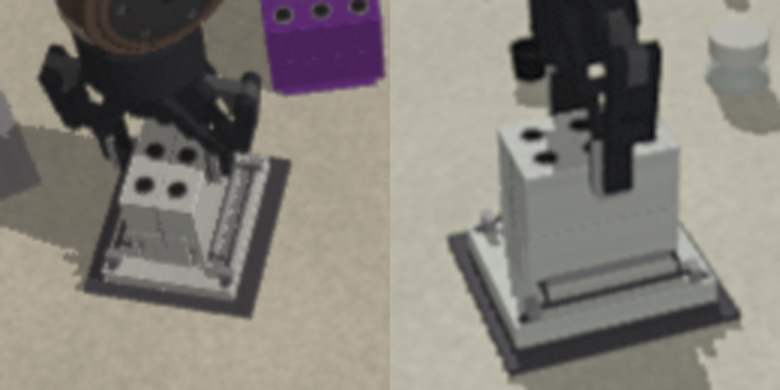

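>>> move_arm(moves=[0.7,-0.6,2,0,0,0.7,-1.2,4,0,0,0.7,-1.7,5.7,0,0,0.7,-2.3,7.7,0,0,0.7,-2.6,8.6,0,0,0.7,-2.6,8.6,0,0,0.7,-2.6,8.6,0,0])

```text
t: 3.43
tool_pos: [0.5162, -0.2046, 0.0767]
ee_rot: [-179.8, -0.2, -73.5]
force: [0.6, -4.9, 2.9]
opening: 0.06
```

```bash
python3 look.py l3
```

```text
3.4333 [ 0.5162 -0.2046  0.0767] [-179.83   -0.21  -73.48] [ 0.58 -4.85  2.92] [-0.793 -0.08  -0.057] 0.05996382870965258
```

View pics/l3.png

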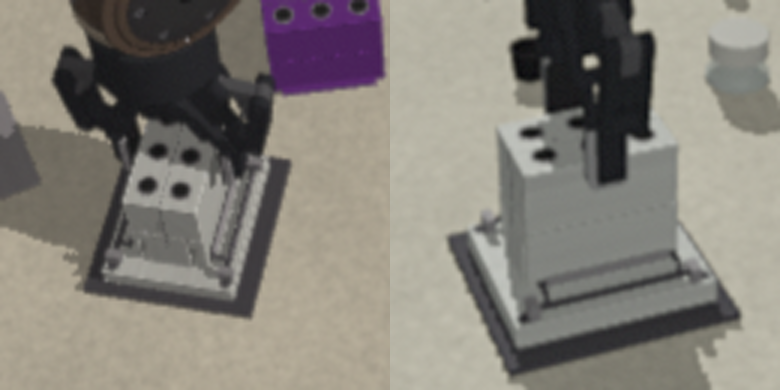

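The block leans a little: its holes have moved slightly in the crop and the wrist feels 5 N. I keep pushing.

>>> move_arm(moves=[0.7,-0.3,1,0,0,0.7,-0.6,1.9,0,0,0.7,-0.9,2.9,0,0,0.7,-1.2,3.8,0,0,0.7,-1.2,3.8,0,0])

```text
t: 3.95
tool_pos: [0.5159, -0.2025, 0.0776]
ee_rot: [-179.7, -0.4, -73.5]
force: [-0.8, -13.5, 6.6]
opening: 0.0598
```

```bash
python3 look.py l4
```

```text
3.95 [ 0.5159 -0.2025  0.0776] [-179.71   -0.42  -73.48] [ -0.81 -13.48   6.58] [-2.492  0.187 -0.173] 0.059827841163312294
```

View pics/l4.png

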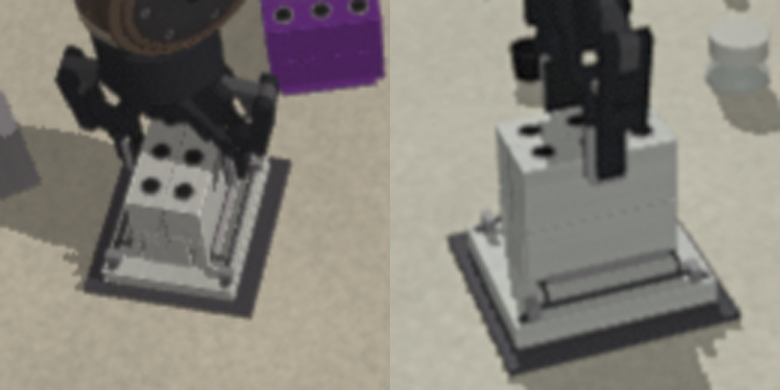

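>>> move_arm(moves=[0.7,-0.5,1.8,0,0,0.7,-0.7,2.4,0,0,0.7,-0.9,3,0,0,0.7,-1.1,3.6,0,0,0.7,-1.2,4,0,0,0.7,-1.2,4,0,0])

```text
t: 4.55
tool_pos: [0.5156, -0.2006, 0.0787]
ee_rot: [-179.6, -0.7, -73.5]
force: [-2.7, -17.1, 8.2]
opening: 0.0599
```

```bash
python3 look.py l5
```

```text
4.55 [ 0.5156 -0.2006  0.0787] [-179.59   -0.66  -73.49] [ -2.74 -17.09   8.23] [-3.035  0.403 -0.266] 0.059912898229785475
```

View pics/l5.png

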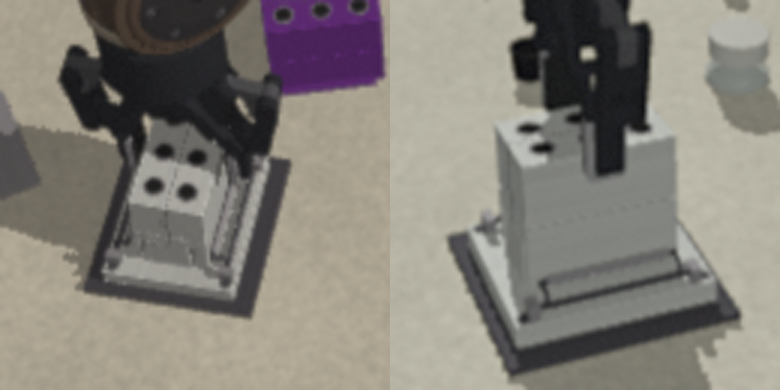

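>>> move_arm(moves=[0.7,-0.7,2.4,0,0,0.7,-0.9,3,0,0,0.7,-1.1,3.6,0,0,0.7,-1.3,4.2,0,0,0.7,-1.3,4.2,0,0])

```text
t: 5.07
tool_pos: [0.5151, -0.1987, 0.0798]
ee_rot: [-179.5, -0.9, -73.5]
force: [-4.1, -18.0, 10.1]
opening: 0.0598
```

```bash
python3 look.py l6
```

```text
5.0667 [ 0.5151 -0.1987  0.0798] [-179.48   -0.91  -73.51] [ -4.13 -18.01  10.15] [-3.217  0.537 -0.341] 0.05980118162582322
```

View pics/l6.png

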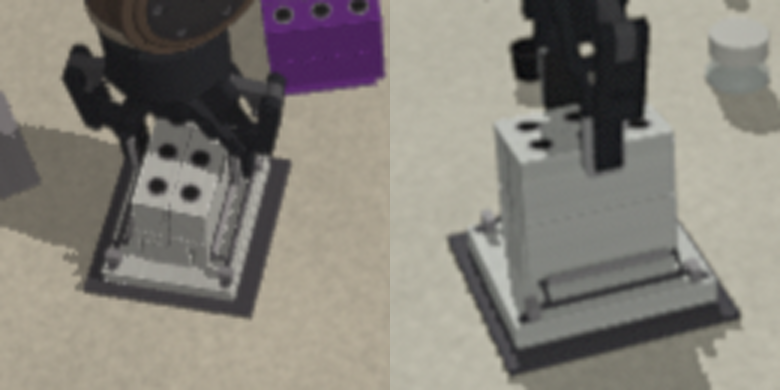

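>>> move_arm(moves=[0.7,-0.7,2.4,0,0,0.7,-0.9,3,0,0,0.7,-1.1,3.6,0,0,0.7,-1.2,3.9,0,0,0.7,-1.2,3.9,0,0])

```text
t: 5.58
tool_pos: [0.5147, -0.1969, 0.081]
ee_rot: [-179.4, -1.1, -73.5]
force: [-4.6, -16.5, 10.2]
opening: 0.0599
```

```bash
python3 look.py l7
```

```text
5.5833 [ 0.5147 -0.1969  0.081 ] [-179.37   -1.15  -73.53] [ -4.58 -16.52  10.2 ] [-3.145  0.651 -0.347] 0.059873779398455944
```

View pics/l7.png

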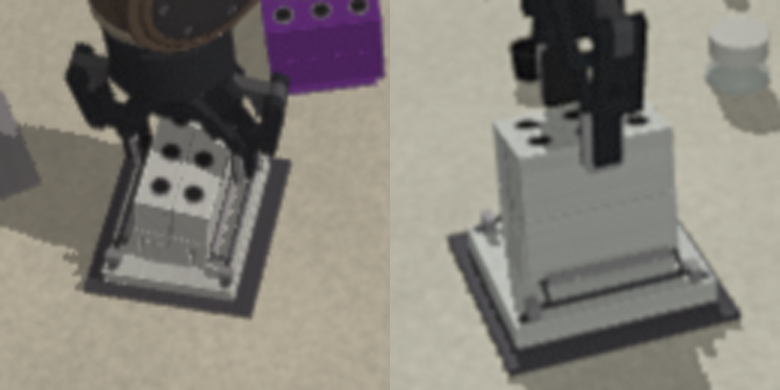

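```bash
cat > tilt.py <<'E'
from h import *
def P(p,loc,th,sg=1):  # lean toward sg*y
    a=np.radians(16.6);t=np.radians(th)
    x,y,z=loc; y-=sg*.0145
    c,s=np.cos(-sg*t),np.sin(-sg*t)
    y,z=y*c-z*s,y*s+z*c
    y+=sg*.0145
    return proj(p,[.518+x*np.cos(a)-y*np.sin(a),-.2115+x*np.sin(a)+y*np.cos(a),.047+z])
if __name__=="__main__":
    p=ctrl.capture("scene");q=ctrl.capture("side")
    for th in (0,6,9,12,15,18):
        print(th,[np.round((np.array(P(p,l,th))-[180,140])*3,1).tolist() for l in((.0275,.011,.048),(.0275,-.011,.048))],[np.round((np.array(P(q,l,th))-[260,220])*3,1).tolist() for l in((-.0275,-.011,.048),(-.0275,.011,.048))])
E
python3 tilt.py
```

```text
0 [[175.9, 189.4], [143.3, 184.7]] [[155.4, 157.3], [141.8, 134.5]]
6 [[183.4, 190.4], [150.3, 183.8]] [[152.1, 148.0], [138.8, 129.2]]
9 [[187.2, 191.1], [154.1, 183.6]] [[150.3, 143.6], [137.3, 126.9]]
12 [[191.0, 191.9], [157.9, 183.5]] [[148.6, 139.4], [135.8, 124.9]]
15 [[194.7, 192.7], [161.9, 183.5]] [[146.9, 135.5], [134.3, 123.0]]
18 [[198.5, 193.7], [165.9, 183.7]] [[145.1, 131.7], [132.9, 121.5]]
```

```bash
cat > zoom.py <<'E'
import sys
from h import *
p=ctrl.capture("side");q=ctrl.capture("scene")
b=cv2.resize(p["pixels"][275:340,275:385],(790,468),interpolation=cv2.INTER_CUBIC)
cv2.imwrite(f"pics/{sys.argv[1]}.png",b)
E
python3 zoom.py z7
python3 - <<'E'
import cv2
a=cv2.imread("pics/side0.png")[275:340,275:385]
cv2.imwrite("pics/z0.png",cv2.resize(a,(790,468),interpolation=cv2.INTER_CUBIC))
E
```

```text
(no output)
```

View pics/z7.png

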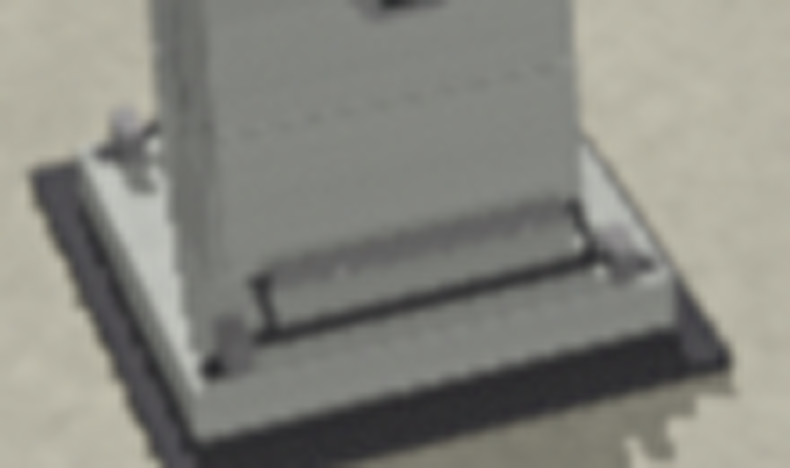

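View pics/z0.png

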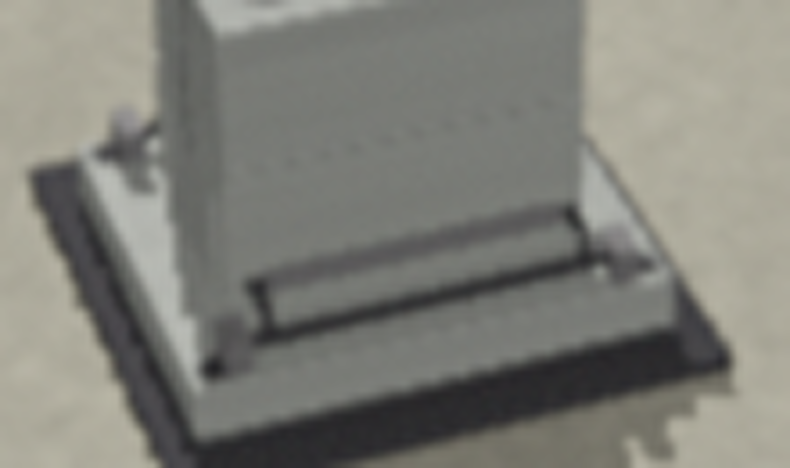

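>>> move_arm(moves=[0.7,-0.7,2.4,0,0,0.7,-0.9,3,0,0,0.7,-1.1,3.6,0,0,0.7,-1.1,3.6,0,0])

```text
t: 6.22
tool_pos: [0.5143, -0.1952, 0.0821]
ee_rot: [-179.3, -1.4, -73.5]
force: [-4.2, -14.1, 9.6]
opening: 0.0602
```

```bash
python3 look.py l8; python3 zoom.py z8
```

```text
6.2167 [ 0.5143 -0.1952  0.0821] [-179.27   -1.35  -73.54] [ -4.17 -14.07   9.57] [-2.892  0.615 -0.316] 0.06022750976971781
```

View pics/l8.png

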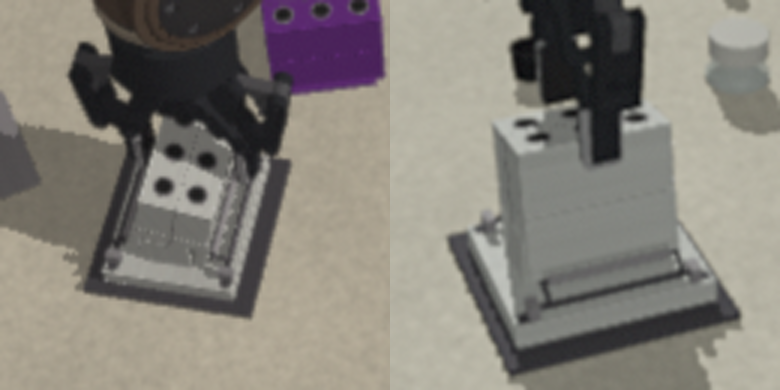

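View pics/z8.png

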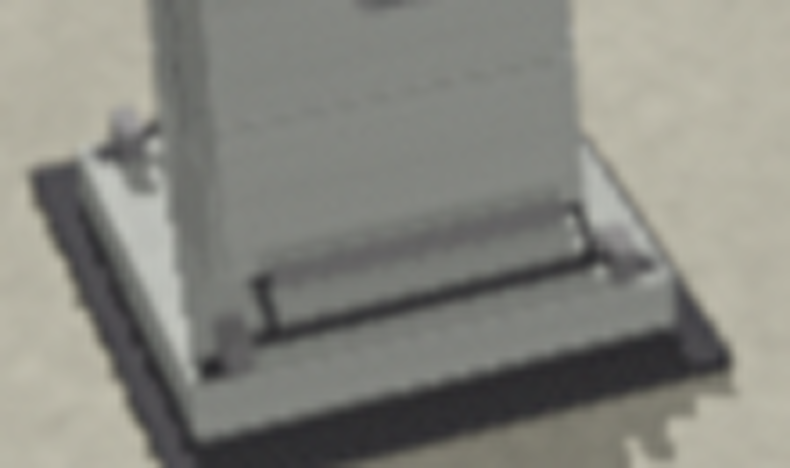

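>>> move_arm(moves=[0.7,0.5,-1.5,0,0,0.7,1,-3.5,0,0,0.7,1.5,-6,0,0,0.7,2.3,-9,0,0,0.7,3,-12,-2,0,0.7,3.7,-16,-4,0,0.7,3.7,-16,-5,0,0.7,3.7,-16,-5,0])

```text
t: 7.08
tool_pos: [0.5178, -0.2112, 0.0765]
ee_rot: [-179.3, -1.3, -73.6]
force: [0.6, -0.8, -0.2]
opening: 0.0598
```

```bash
python3 look.py l9; python3 zoom.py z9
```

```text
7.0833 [ 0.5178 -0.2112  0.0765] [-179.3    -1.31  -73.56] [ 0.59 -0.83 -0.23] [-0.023 -0.023 -0.015] 0.059834818008744524
```

View pics/l9.png

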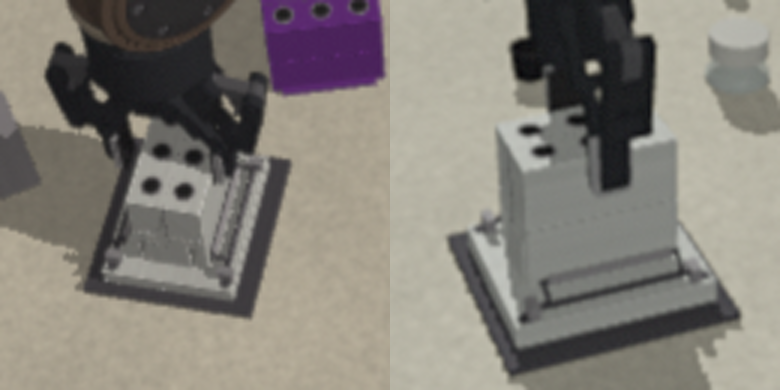

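View pics/z9.png

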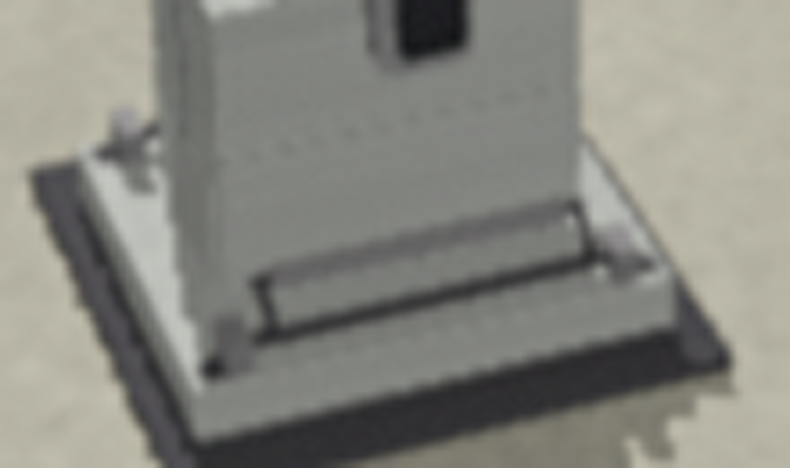

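>>> move_arm(moves=[0.7,0.6,-2,0,0,0.7,1.2,-4,0,0,0.7,1.7,-5.7,0,0,0.7,2.2,-7.2,0,0,0.7,2.6,-8.6,0,0,0.7,2.9,-9.6,0,0,0.7,2.9,-9.6,0,0])

```text
t: 7.87
tool_pos: [0.5203, -0.2195, 0.0773]
ee_rot: [-179.3, -1.2, -73.6]
force: [-2.0, 10.0, 7.7]
opening: 0.0598
```

```bash
python3 look.py l10; python3 zoom.py z10
```

```text
7.8667 [ 0.5203 -0.2195  0.0773] [-179.33   -1.19  -73.56] [-2.03  9.96  7.74] [1.812 0.417 0.026] 0.05976670037209621
```

View pics/l10.png

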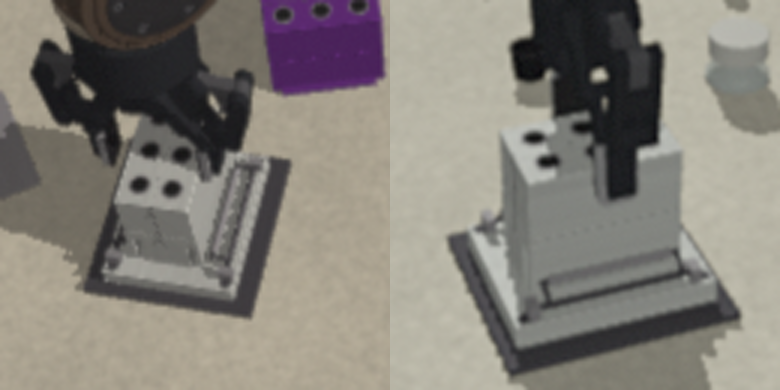

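View pics/z10.png

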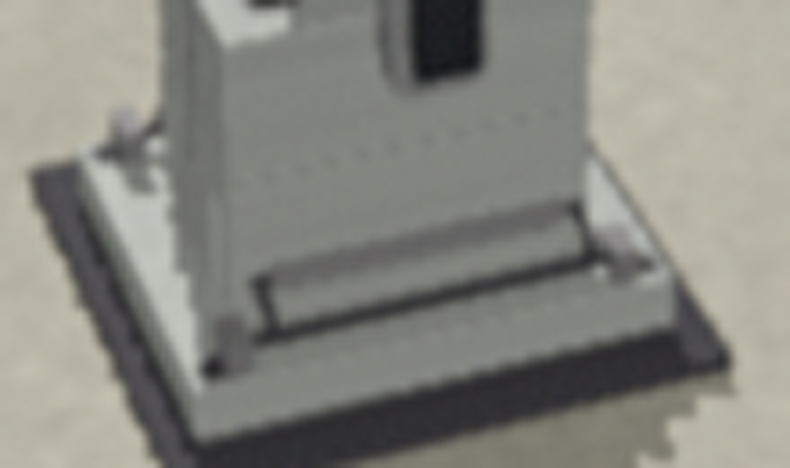

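>>> move_arm(moves=[0.7,0.8,-2.6,0,0,0.7,1.1,-3.6,0,0,0.7,1.3,-4.4,0,0,0.7,1.6,-5.2,0,0,0.7,1.8,-6,0,0,0.7,1.8,-6,0,0])

```text
t: 8.57
tool_pos: [0.5206, -0.2216, 0.078]
ee_rot: [-179.5, -0.8, -73.6]
force: [-3.6, 29.4, 22.2]
opening: 0.0599
```

```bash
python3 look.py l11; sed -i 's/P(p,l,th)/P(p,l,th,-1)/;s/P(q,l,th)/P(q,l,th,-1)/' tilt.py; python3 tilt.py
```

```text
8.5667 [ 0.5206 -0.2216  0.078 ] [-179.46   -0.8   -73.6 ] [-3.55 29.41 22.16] [ 5.518  0.783 -0.134] 0.05989314146382
0 [[175.9, 189.4], [143.3, 184.7]] [[155.4, 157.3], [141.8, 134.5]]
6 [[167.7, 186.4], [135.8, 183.5]] [[158.6, 162.5], [144.8, 135.9]]
9 [[163.5, 185.0], [132.1, 183.1]] [[160.2, 165.4], [146.4, 137.1]]
12 [[159.3, 183.7], [128.4, 182.8]] [[161.8, 168.6], [148.0, 138.5]]
15 [[155.0, 182.5], [124.9, 182.6]] [[163.4, 171.9], [149.7, 140.2]]
18 [[150.7, 181.5], [121.4, 182.5]] [[165.0, 175.5], [151.4, 142.2]]
```

View pics/l11.png

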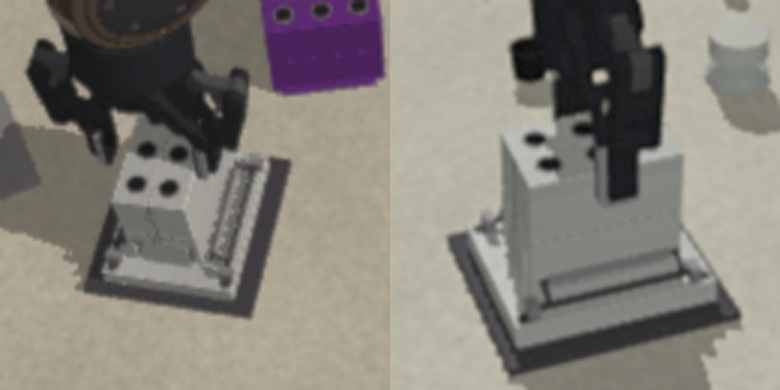

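>>> move_arm(moves=[0.7,0.8,-2.6,0.4,0,0.7,1.1,-3.6,0.8,0,0.7,1.3,-4.4,1.2,0,0.7,1.5,-5,1.6,0,0.7,1.6,-5.4,2,0,0.7,1.6,-5.4,2,0])

```text
t: 9.27
tool_pos: [0.5215, -0.2245, 0.0804]
ee_rot: [-179.5, -0.6, -73.6]
force: [-3.2, 18.7, 12.9]
opening: 0.0599
```

```bash
python3 look.py l12; python3 zoom.py z12
```

```text
9.2667 [ 0.5215 -0.2245  0.0804] [-179.53   -0.57  -73.61] [-3.24 18.69 12.9 ] [ 3.486  0.428 -0.076] 0.05991839387001967
```

View pics/l12.png

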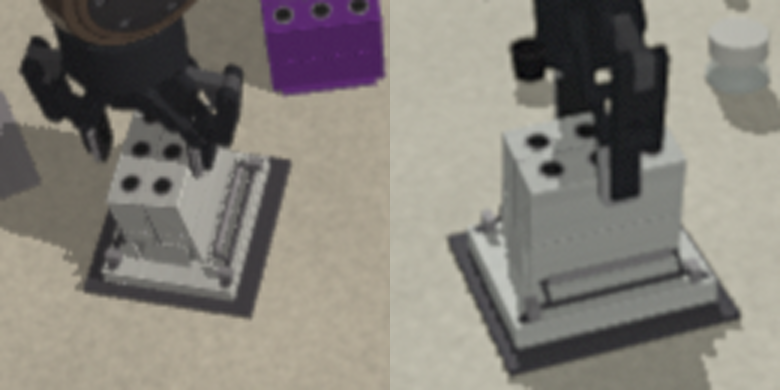

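>>> move_arm(moves=[0.7,0.8,-2.6,0.5,0,0.7,1.1,-3.6,1,0,0.7,1.3,-4.2,1.5,0,0.7,1.4,-4.8,2,0,0.7,1.5,-5,2,0,0.7,1.5,-5,2,0])

```text
t: 9.97
tool_pos: [0.5224, -0.2279, 0.0828]
ee_rot: [-179.6, -0.4, -73.6]
force: [-2.0, 13.9, 9.9]
opening: 0.0599
```

```bash
python3 look.py l13; python3 zoom.py z13
```

```text
9.9667 [ 0.5224 -0.2279  0.0828] [-179.57   -0.4   -73.63] [-2.03 13.91  9.87] [ 2.447  0.269 -0.065] 0.05988312839007876
```

View pics/l13.png

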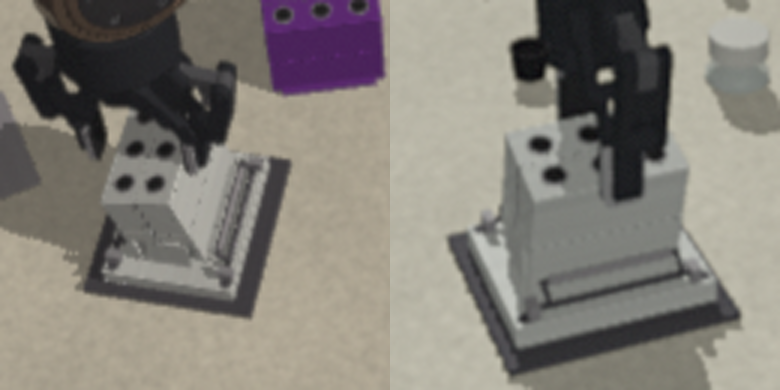

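>>> move_arm(moves=[0.7,-0.6,2,0,0,0.7,-1.5,5,-1,0,0.7,-2.4,8,-2,0,0.7,-3.2,11,-3,0,0.7,-4,14,-4,0,0.75,-4.6,16.4,-6,0,0.75,-4.6,16.4,-12,0,0.75,-4.6,16.4,-20,0,0.75,-4.6,16.4,-26,0,0.75,-4.6,16.4,-27,0,0.75,-4.6,16.4,-27,0])

```text
t: 11.08
tool_pos: [0.5176, -0.2115, 0.055]
ee_rot: [-179.6, -0.3, -73.6]
force: [-0.9, 0.6, 0.6]
opening: 0.064
```

```bash
python3 look.py l14; python3 zoom.py z14
```

```text
11.0833 [ 0.5176 -0.2115  0.055 ] [-179.62   -0.35  -73.63] [-0.89  0.6   0.63] [ 0.002 -0.017  0.015] 0.06400061410196198
```

View pics/l14.png

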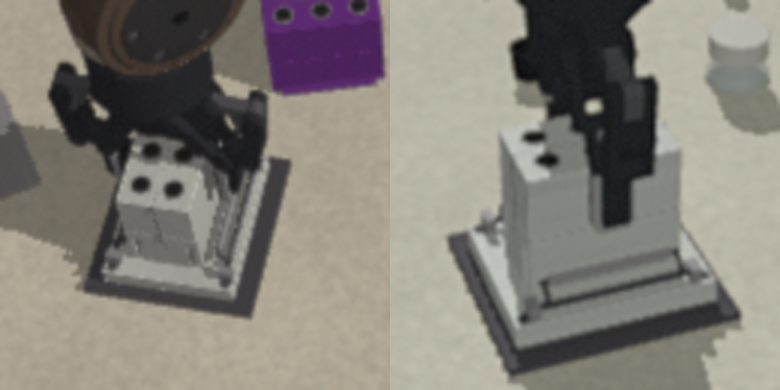

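View pics/z14.png

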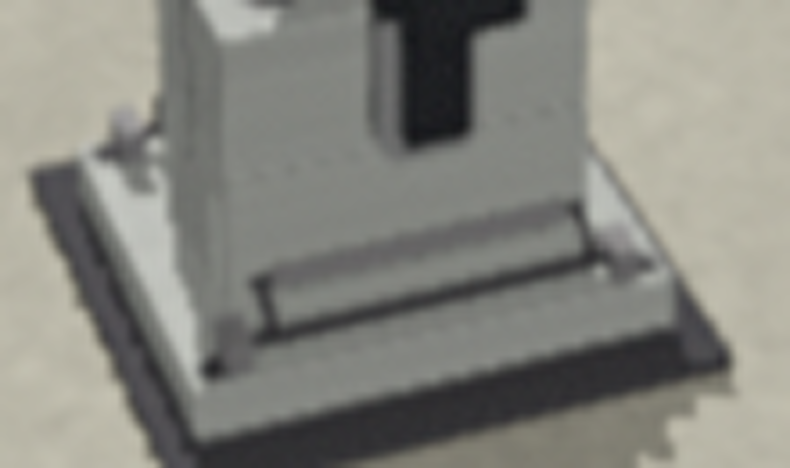

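>>> move_arm(moves=[0.6,0,0,0,0,0.55,0,0,0,0,0.5,0,0,0,0,0.4,0,0,0,0,0.4,0,0,0,0,0.4,0,0,0,0], force=40)

```text
t: 11.78
tool_pos: [0.5184, -0.212, 0.0566]
ee_rot: [-179.5, -0.5, -73.6]
force: [0.3, -2.5, 6.4]
opening: 0.0497
```

```bash
python3 look.py l15; python3 zoom.py z15
```

```text
11.7833 [ 0.5184 -0.212   0.0566] [-179.49   -0.48  -73.63] [ 0.29 -2.54  6.36] [-0.246  0.04   0.004] 0.04971868562064751
```

View pics/l15.png

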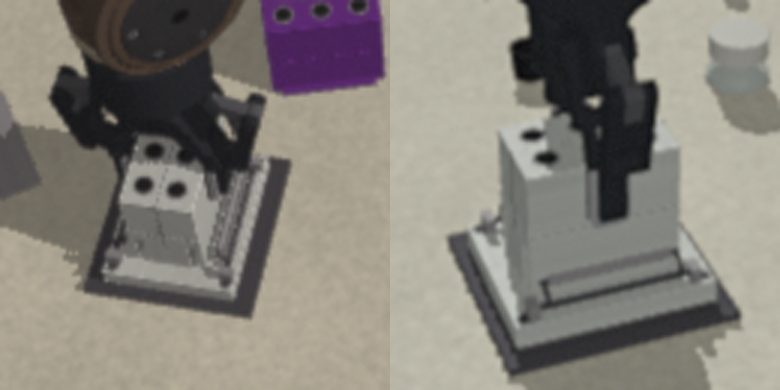

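>>> move_arm(moves=[0.4,0,0,1,0,0.4,0,0,2,0,0.4,0,0,3,0,0.4,0,0,4,0,0.4,0,0,4,0])

```text
t: 12.4
tool_pos: [0.5183, -0.2119, 0.0605]
ee_rot: [-179.5, -0.5, -73.6]
force: [0.7, 0.6, -4.7]
opening: 0.0497
```

```bash
python3 look.py l16; python3 zoom.py z16
```

```text
12.4 [ 0.5183 -0.2119  0.0605] [-179.51   -0.47  -73.63] [ 0.71  0.56 -4.7 ] [-0.028 -0.005 -0.029] 0.04969880611252868
```

View pics/z16.png

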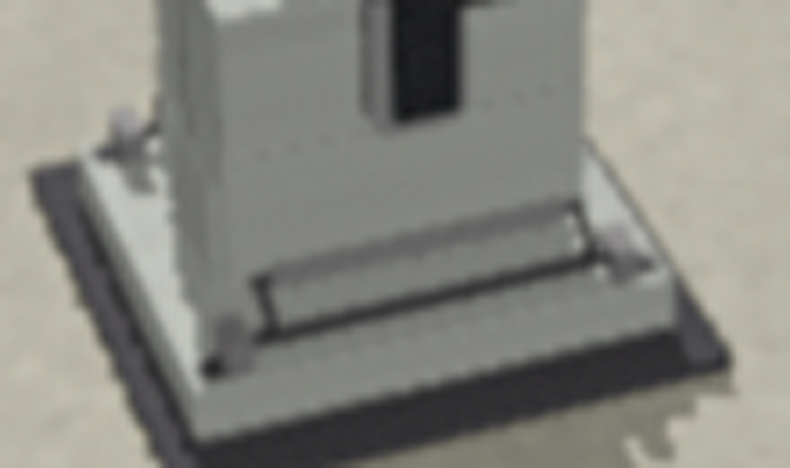

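The load is 4.7 N, which is about the block's own weight, and the base has not moved. I keep lifting carefully.

>>> move_arm(moves=[0.4,0,0,1.5,0,0.4,0,0,3,0,0.4,0,0,4.5,0,0.4,0,0,6,0,0.4,0,0,6,0])

```text
t: 13.02
tool_pos: [0.5181, -0.2116, 0.0667]
ee_rot: [-179.5, -0.4, -73.6]
force: [-0.6, 4.7, -2.7]
opening: 0.0496
```

```bash
python3 look.py l17; python3 zoom.py z17
```

```text
13.0167 [ 0.5181 -0.2116  0.0667] [-179.53   -0.44  -73.64] [-0.61  4.66 -2.66] [ 0.837  0.176 -0.028] 0.049572924522964676
```

View pics/l17.png

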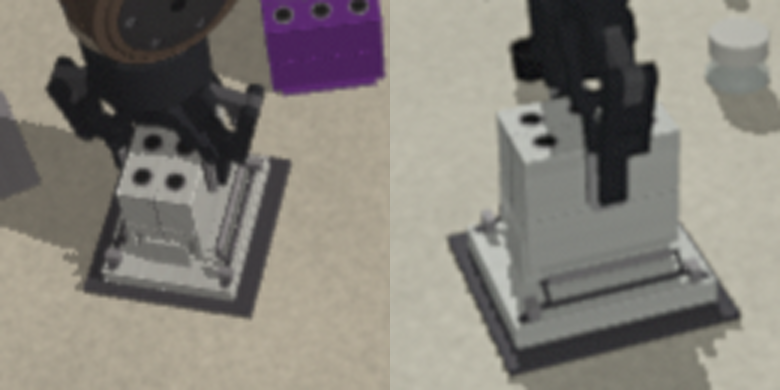

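>>> move_arm(moves=[0.4,-0.2,0.6,1.5,0,0.4,-0.3,0.8,3,0,0.4,-0.3,0.8,4.5,0,0.4,-0.3,0.8,6,0,0.4,-0.3,0.8,6,0])

```text
t: 13.63
tool_pos: [0.5181, -0.2111, 0.0729]
ee_rot: [-179.5, -0.5, -73.6]
force: [-0.1, 0.8, -4.3]
opening: 0.0492
```

```bash
python3 look.py l18; python3 zoom.py z18
```

```text
13.6333 [ 0.5181 -0.2111  0.0729] [-179.49   -0.48  -73.64] [-0.08  0.84 -4.34] [0.065 0.038 0.009] 0.049224832427129335
```

View pics/l18.png

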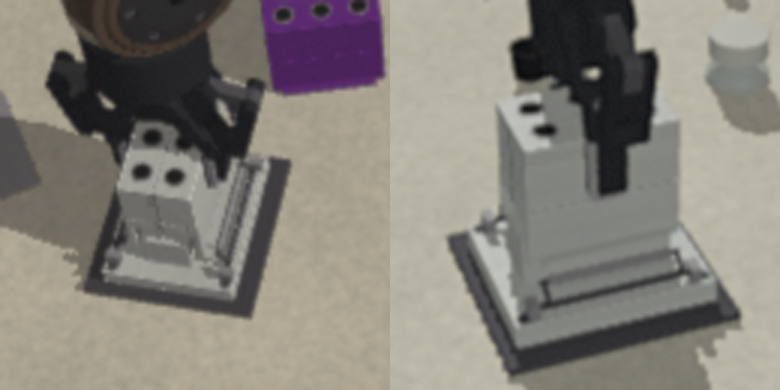

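View pics/z18.png

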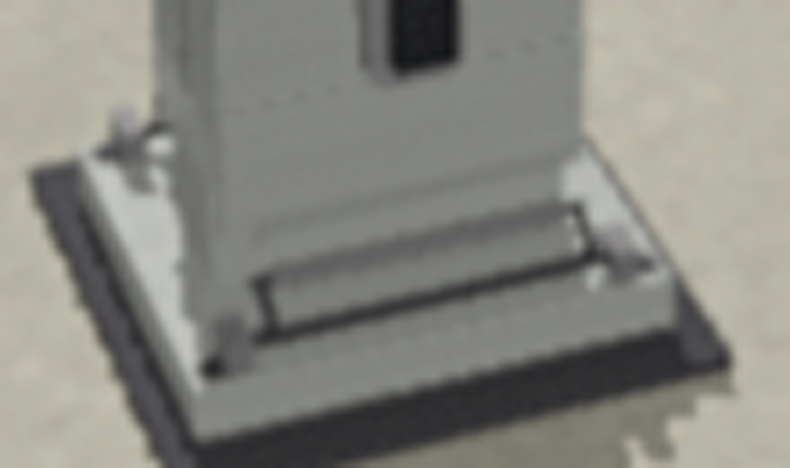

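The block is free: its lip is above the catch (about 420,200), the base is unmoved, and the load is 4.3 N. Now I raise it.

>>> move_arm(moves=[0.4,0,0,5,0,0.4,0,0,12,0,0.4,0,0,24,0,0.4,0,0,38,0,0.4,0,0,52,0,0.4,0,0,64,0,0.4,0,0,70,0,0.4,0,0,70,0])

```text
t: 14.5
tool_pos: [0.5183, -0.2111, 0.1441]
ee_rot: [-179.4, -0.6, -73.6]
force: [-0.7, -0.7, -4.8]
opening: 0.0493
```

```bash
python3 - <<'E'
from h import *
s=ctrl.observe();print(s["tool_pos"],s["force"],s["ee_rot"])
p=ctrl.capture("side");q=ctrl.capture("scene");cv2.imwrite("pics/sd19.png",p["pixels"])
a=cv2.imread("pics/scene0.png")
E
```

```text
[ 0.5182879  -0.21113792  0.14409416] [-0.74066999 -0.74744873 -4.75561067] [-179.41701514   -0.55239554  -73.63280158]
```

View pics/sd19.png

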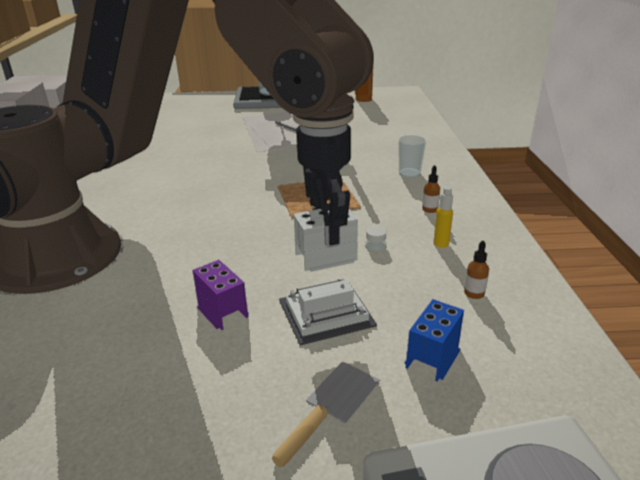

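The block hangs upright at (325,235) and the base plate lies flat at (327,305) with the saddle bare. I carry it to the mat.

>>> move_arm(moves=[0.4,0,10,0,0,0.4,0,30,0,0,0.4,1,60,0,0,0.4,1,93,0,0,0.4,2,126,0,0,0.4,2,159,0,0,0.4,3,192,0,0,0.4,3,225,0,0,0.4,4,258,0,0,0.4,4,291,0,0,0.4,5,324,0,0,0.4,5,355,0,0,0.4,5,382,0,0,0.4,5,402,0,0,0.4,5,411,0,0,0.4,5,414,0,0,0.4,5,414,0,0,0.4,5,414,0,0])

```text
t: 16.1
tool_pos: [0.5224, 0.2025, 0.142]
ee_rot: [-179.6, -0.4, -73.7]
force: [-0.2, -0.9, -4.4]
opening: 0.0495
```

```bash
python3 - <<'E'
from h import *
s=ctrl.observe();print(s["tool_pos"],s["force"],s["ee_rot"])
p=ctrl.capture("side");q=ctrl.capture("scene");cv2.imwrite("pics/m20.png",np.hstack([cv2.resize(p["pixels"][90:290,210:410],(400,400)),cv2.resize(q["pixels"][180:380,310:510],(400,400))]))
E
```

```text
[0.5224156  0.20250524 0.14203051] [-0.16078555 -0.86349985 -4.3835924 ] [-179.57076734   -0.44929186  -73.65569901]
```

View pics/m20.png

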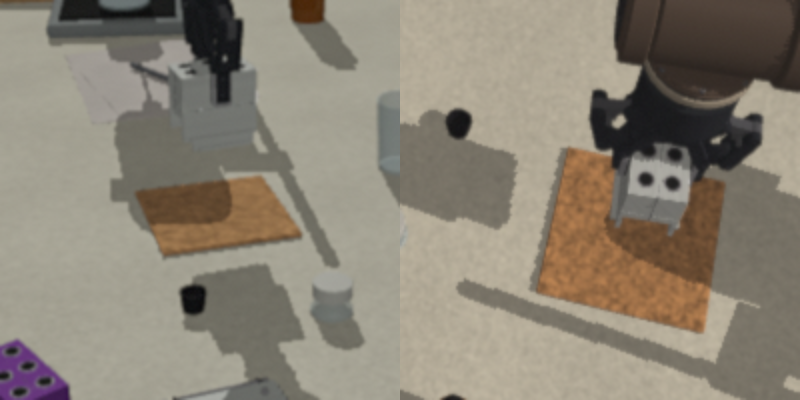

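>>> move_arm(moves=[0.4,0.5,0,-12,0,0.4,1,0,-30,0,0.4,1,0,-50,0,0.4,1,0,-68,0,0.4,1,0,-82,0,0.4,1,0,-91,0,0.4,1,0,-96,0,0.4,1,0,-98,0,0.4,1,0,-100,0,0.4,1,0,-101,0,0.4,1,0,-101,0])

```text
t: 17.12
tool_pos: [0.5239, 0.2022, 0.0417]
ee_rot: [-179.5, -0.5, -73.7]
force: [-0.7, -0.6, -4.6]
opening: 0.0497
```

>>> move_arm(moves=[0.4,0,0,-1,0,0.4,0,0,-2,0,0.4,0,0,-2.6,0,0.4,0,0,-2.6,0])

```text
t: 17.45
tool_pos: [0.5242, 0.2023, 0.0397]
ee_rot: [-179.4, -0.5, -73.7]
force: [-1.5, -0.7, 2.5]
opening: 0.0495
```

```bash
python3 - <<'E'
from h import *
s=ctrl.observe();print(s["tool_pos"],s["force"],s["ee_rot"])
p=ctrl.capture("side");q=ctrl.capture("scene");cv2.imwrite("pics/m21.png",np.hstack([cv2.resize(p["pixels"][140:240,260:360],(400,400)),cv2.resize(q["pixels"][230:360,360:490],(400,400))]))
E
```

```text
[0.52415027 0.20228231 0.03972735] [-1.48930448 -0.66668843  2.46660479] [-179.4476866    -0.45101572  -73.70305713]
```

View pics/m21.png

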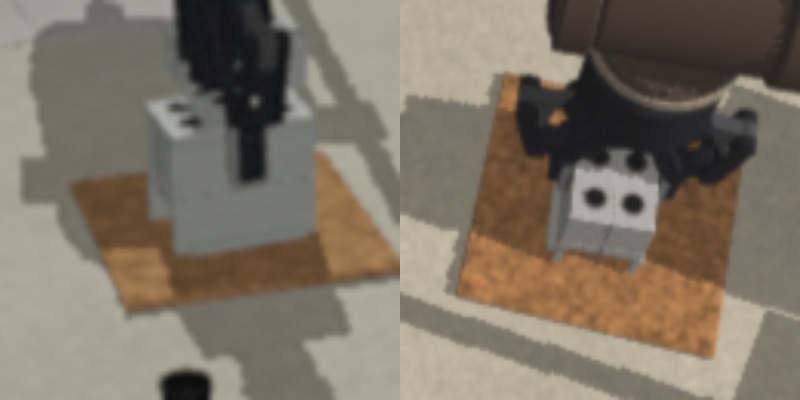

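The block is down on the mat: the wrist reads +2.5 N where it carried -4.6 N. I let go.

>>> move_arm(moves=[0.4,0,0,0,0,0.65,0,0,0,0,0.75,0,0,0,0,0.9,0,0,0,0,1,0,0,0,0,1,0,0,0,0,1,0,0,0,0,1,0,0,10,0,1,0,0,30,0,1,0,0,55,0,1,0,0,85,0,1,0,0,120,0,1,0,0,150,0,1,-5,-30,160,0,1,-10,-65,160,0,1,-10,-100,160,0,1,-10,-130,160,0,1,-10,-150,160,0,1,-10,-150,160,0], force=20)

```text
t: 19.13
tool_pos: [0.5141, 0.0493, 0.2006]
ee_rot: [-179.4, -0.5, -73.9]
force: [-0.4, -0.3, -0.5]
opening: 0.0853
```

```bash
python3 - <<'E'
from h import *
s=ctrl.observe();print(s["tool_pos"],s["force"],s["ee_rot"])
p=ctrl.capture("side");q=ctrl.capture("scene");cv2.imwrite("pics/m22.png",np.hstack([cv2.resize(p["pixels"],(400,300)),cv2.resize(q["pixels"],(400,300))]))
cv2.imwrite("pics/m23.png",np.hstack([cv2.resize(p["pixels"][140:240,260:360],(400,400)),cv2.resize(q["pixels"][230:360,360:490],(400,400))]))
E
```

```text
[0.51406519 0.04930447 0.20058521] [-0.36533994 -0.27448531 -0.47150287] [-179.41404183   -0.4878596   -73.86884268]
```

View pics/m22.png

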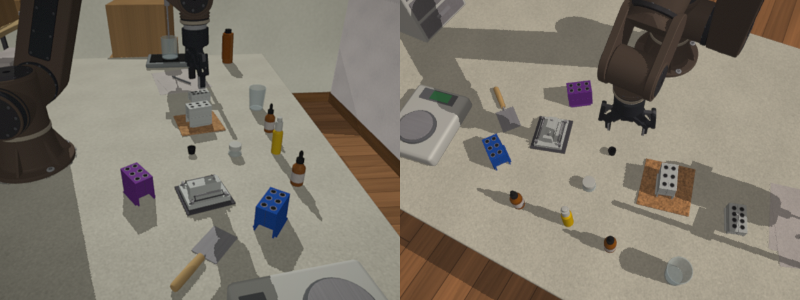

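View pics/m23.png

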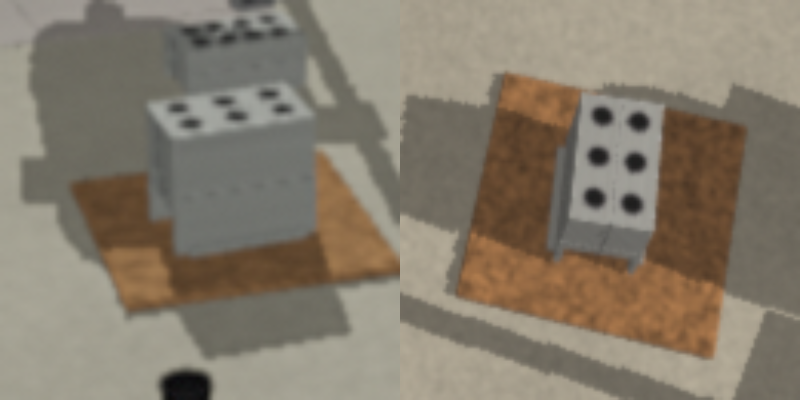

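```bash
python3 - <<'E'
from h import *
q=ctrl.capture("scene");print(atz(q,430.5,281.7,.078))
p=ctrl.capture("side");print(atz(p,260+230/4,140+109/4,.078))
ctrl.close_job()
E
```

```text
[0.52394594 0.2028421  0.078     ]
[0.52362357 0.20041803 0.078     ]
the job is handed in; nothing more can be done
```

The tall mould now stands upright on the cork mat, released, and I've handed the job in at about 19 s of the 48 s allowed.

**What I did:**
- **Rocking:** I straddled the block with half-open jaws and leaned it to +y, then to -y.
- **Lifting:** I then closed the jaws square on it and raised it. The load stayed close to the block's own weight, 2.7 to 4.8 N, so no catch was still holding.
- **Placing:** I lowered it onto the mat still gripped, let go and moved the arm clear.

**Last checks:**
- **Position:** Two cameras put the block's centre within about 3 mm of the mat's measured centre, at (0.524, 0.203) and (0.524, 0.200).
- **Base plate:** In the pictures it lies flat, as before.
- **Arm:** The wrist force is about 0.5 N, so the arm touches nothing.

**What did not go as planned:**
- **Lean angle:** Both leans went to roughly 14 to 16 degrees by image estimate, past the suggested 11 to 13 but well under the 25 limit.
- **Second lean:** My first push stuck by friction at about 29 N sideways. It eased once I let the tool rise with the block's face.
- **Half-stuck block:** After the first lean the block stayed about 6 degrees over until I pushed it back.
- **Catches:** The -y catch only seemed to move slightly in the pictures and I had no clear view of the +y one. I took both as released from the lifting force and the base staying down.

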